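# Seat the frosted lamp shade on its two-peg foot

## Robot

A 6-joint arm with a two-finger parallel gripper is mounted at the origin on the work surface. World frame = base frame: x ahead of the robot, y to its left, z up, the work surface at z = 0. Lengths are in m, angles in degrees, forces in N, time in s.
With the tool pointing down it reaches from about 0.3 to 0.75 m from the base axis. Payload 8.5 kg.
Tool frame: the origin (TCP) lies midway between the tips of the shut fingers; the grasp point (between the pads) lies 19 mm behind it; z points along the fingers, y is the line along which they close (so a half turn about z gives the same grasp; the last joint's range is limited). The gripper opens to 85 mm and grips with 20 to 120 N. Pads are 22 mm wide; open, the fingers measure 114 mm over their backs; the gripper's body (76 mm by 85 mm) begins 54 mm behind the grasp point. The pads swing forward as they close: fully open they stand 13 mm farther back than shut.
Start: joints at [58.425, 21.807, 74.336, -0, 83.858, -12.336], TCP at [0.181, 0.519, 0.231] pointing down, gripper open.
Joint ranges: [-178.18, 178.18], [-50.72, 133.34], [12.68, 142.11], [-81.47, 261.47], [9.98, 163.14], [-165.26, 165.26]. Speed limits (degrees/s): [136.94, 136.94, 180, 180, 180, 180].

## Interface

Orientations are given as [roll, pitch, yaw] about the fixed x, y, z axes, in that order (R = Rz(yaw) Ry(pitch) Rx(roll)).
In Python, from plant import movep, servo_line, set_joints, open_jaws, gripper_close, hold, solve_ik, snapshot, camera_info, PlanningError, job_done, masks_of, tip_of, get_time, get_joint_pos, get_qvel, get_effort, get_tool_pos, get_orientation, get_contact_force, get_moment, get_finger_gap, get_finger_force gives the robot as it stands. Calls block until the motion is done:
- movep(position, orientation): joint-space move of the TCP to a pose.
- servo_line(position, attitude=None, feed=0.15, force_limit=None): straight line of the TCP; attitude=None keeps the orientation; feed is the mean speed in m/s. With force_limit (N) it stops when the force on the tool has changed by that much, and returns True; else False.
- set_joints(angles): joint-space move.
- open_jaws() and gripper_close(): open the fingers fully, or close them until they stop; the grip force is fixed at half the most.
- hold(seconds).
- solve_ik(position, orientation): joint angles nearest the present ones, or None.
- snapshot(name): name is "scene" or "side" or "wrist"; returns the picture (420x560x3 uint8, blue, green, red); there is no depth.
- camera_info(name): a dict with "mtx" (3x3 intrinsics, pixels), "rvec" (rotation vector, rad) and "tvec" (3), from world to camera coordinates, as OpenCV has them; the wrist camera has in their place "T_tool_cam" (4x4, takes a point from camera to tool coordinates, whose origin is the TCP and whose axes are the flange's). Camera axes: x right, y down, z forward; pixel columns grow to the right and rows downward; lengths in m; the calibration is good to about 2 mm. A picture is of the moment at which its call begins: read the wrist's pose just before it. camera_info takes no time and is no camera call.
A pose or a line that the arm cannot do raises PlanningError and nothing moves.
- job_done(): hands the job in; it is judged then, once.
Trained networks look in the newest picture that a camera, given by its name, has taken for a name from the list of things; names that differ only in an ending like _2 or _b are one class to them, and where a whole thing is asked for, a point or a joint stands for the part that bears it (a point fixed in the world has none). Each returns a list of dicts, best first, with "confidence" (0 to 1); they miss things now and then, are a little off and sometimes report something else, mostly with a low value. They report only what shows in the picture. A call takes as long as a camera call. They do not tell look-alikes from the thing itself.
- masks_of(camera, query): "mask" (420x560 bool, what is visible of it).
- tip_of(camera, query): "location" ([x, y, z] in m, in world coordinates, good to about 4 mm: a listed point, or the origin of a listed thing).
Readings, each from a call of its own:
- get_time(): time.
- get_joint_pos(): joint angles.
- get_qvel(): joint speeds.
- get_effort(): joint torques, N m.
- get_tool_pos(): TCP position.
- get_orientation(): TCP orientation.
- get_contact_force(): force on the tool from outside, world axes, zero at the start.
- get_moment(): the same for the moment, N m.
- get_finger_gap(): opening from 0.0 (shut) to 1.0 (fully open).
- get_finger_force(): force on a finger pad.
Only numpy, scipy, OpenCV 4.12 (cv2) and the standard library are available. Lean on these libraries where they do the work, as an engineer would, in place of code of your own. Each camera call takes 0.05 s, during which the arm holds its last target. There are 200 camera calls.

## Task

Put the white frosted shade on the black lamp foot that has two brass pegs: both pegs up through the holes in the shade's brass plate, the plate lying flat on the foot. Lower it into place rather than dropping it, let go, and leave the copper shade standing where it is.

Things in the scene. Friction and masses are not known exactly. Their poses are not given: they have to be found in the camera images.
- shade_center (a point): Centre (half-way up, on the axis, z up) of the loose white shade, 140 mm tall, 0.4 kg. Bottom: brass plate 50 x 156 x 6 mm (long along y) with 30 mm through holes 55 mm either side of the axis along y. Then a white cone, 72 to 42 mm across. Grip from above: round aluminium collar, 40 mm across, the top 40 mm (30 to 70 mm above this point). Same after a half turn about z.
- foot_seat (a point): Centre of the flat top (25 mm above the bench, z up) of the fixed black foot, 84 x 180 mm (long along y). Two brass pegs 55 mm either side of it along y stand 35 mm above the top, tapering from 24 mm across to 10 mm at the tip. Seated, the shade's plate lies on this top and the shade's centre is 70 mm above this point; either half turn will do.
- copper_center (a point): Centre (half-way up) of a loose copper-coloured dome shade, 130 mm tall and 128 mm across at the bottom, no plate: a bystander to be left alone. z is up.
- post_foot: Round black lamp foot, 140 mm across and 25 mm tall, fixed to the bench, with one brass post 18 mm thick at its centre reaching 90 mm above the bench: not for this shade. Origin at the centre of its underside, z up.
Not all that is in view belongs to the job. What is shaped like the part that bears foot_seat but purple is not meant.

How it is judged (in metres and radians):
At the end, for the whole second after the job is handed in: The frosted shade sits at rest and upright (within 4.5 degrees) on the two-peg foot: axis within 12 mm of the foot's centre, plate in line with the foot within 10 degrees, centre 70 mm above the foot's top within 6 mm (horizontal distance between shade_center and foot_seat below 0.012 m and z of shade_center in the frame of foot_seat between 0.064 and 0.076 m and angle between the y axis of shade_center and the y axis of foot_seat, either way round below 0.18 rad and angle between shade_center's own z axis and vertical below 0.08 rad and linear speed of shade below 0.02 m/s); the robot touches nothing.
It fails at once if the frosted shade falls freely while more than 25 mm above its seated height (height (world z) of shade_center above 0.12 m and contact force between shade and anything else below 0.02 N).
It fails at once if the copper shade is moved more than 40 mm (distance of copper_center from where it was at the start of the episode above 0.04 m).
It also fails if it takes over 43 s, if anything falls off the work surface, if the arm or the gripper's body presses on something with over 40 N, if the wrist force passes 120 N, or if a joint passes its speed limit or range.

## Working session

There is one attempt and no reset: what is moved stays moved. The work goes in short steps, each a Python script; the robot and the scene stay as the last script left them, time stands still between calls to the robot, and variables do not carry over. Pictures are saved under pics/ and viewed, at most 10 in all, crops included, and the job is handed in when it is done.

```bash
mkdir -p pics; ls; python3 - <<'E'
import cv2,numpy as np
from plant import *
for c in ["scene","side"]:
    im=snapshot(c); cv2.imwrite(f"pics/{c}0.png",im)
    for q in ["shade_center","foot_seat","copper_center","post_foot"]:
        for d in tip_of(c,q): print(c,q,np.round(d["location"],4),round(d["confidence"],2))
        for d in masks_of(c,q):
            ys,xs=np.nonzero(d["mask"]); print("   mask",round(d["confidence"],2),xs.min(),xs.max(),ys.min(),ys.max(),len(xs))
print(get_time(),get_orientation())
a,b=[cv2.imread(f"pics/{c}0.png") for c in("scene","side")]
E
```

```text
pics
scene shade_center [0.6425 0.1735 0.0693] 0.9
   mask 0.58 319 395 248 323 2462
scene foot_seat [ 0.4814 -0.0659  0.0197] 0.59
scene foot_seat [ 0.1856 -0.3531  0.0235] 0.57
scene foot_seat [0.2008 0.3186 0.0212] 0.55
   mask 0.96 131 200 165 198 1363
   mask 0.93 210 292 229 270 2205
   mask 0.65 369 437 179 212 1544
scene copper_center [0.4741 0.3259 0.0651] 0.88
   mask 0.83 392 448 212 279 2520
scene post_foot [ 0.5339 -0.326   0.001 ] 0.74
   mask 0.65 106 169 227 281 2343
side shade_center [0.6415 0.1759 0.0702] 0.97
   mask 0.57 285 324 108 172 1313
side foot_seat [ 0.4766 -0.0699  0.0275] 0.66
side foot_seat [ 0.1849 -0.3504  0.0268] 0.64
side foot_seat [0.2032 0.321  0.025 ] 0.62
   mask 0.86 117 162 156 214 1820
   mask 0.59 246 311 357 419 2820
side copper_center [0.4728 0.323  0.0634] 0.88
   mask 0.86 205 248 106 160 1633
   mask 0.26 283 346 199 267 2383
side post_foot [ 0.5322 -0.3227 -0.0017] 0.74
   mask 0.88 374 442 269 332 3355
0.9 [-1.79999429e+02 -1.48848420e-03  1.60759857e+02]
```

View pics/scene0.png

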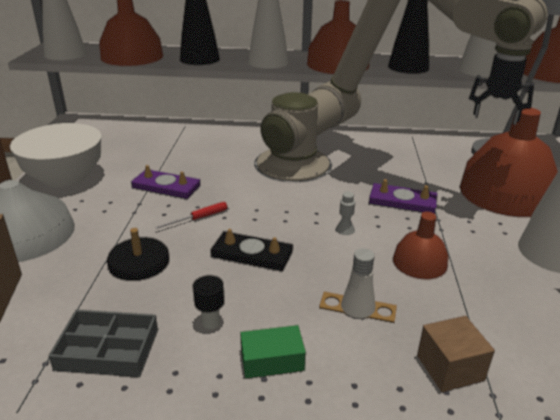

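View pics/side0.png

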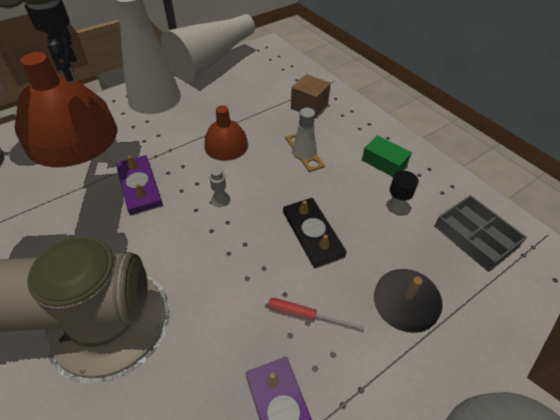

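Scene picture: three feet have two pegs. Two are purple, at (166,182) and (404,196); one is black, at (252,250). Only the black one fits, and the tip network puts it at about (0.479, -0.068, 0.025). The white shade on the brass plate is at (360,285), and the copper dome at (422,245). The large white and copper pieces, the grey knob at (347,212) and the black-capped object at (208,295) are clutter. I'll confirm this in a crop.

```bash
python3 - <<'E'
import cv2,numpy as np
from plant import *
im=cv2.imread("pics/scene0.png")
cv2.imwrite("pics/crop0.png",cv2.resize(im[195:335,195:455],None,fx=3,fy=3,interpolation=cv2.INTER_CUBIC))
ci=camera_info("wrist"); print(ci["mtx"],ci["T_tool_cam"].round(3) if hasattr(ci["T_tool_cam"],"round") else ci["T_tool_cam"])
for p in [(0.48,-0.068,.3),(0.642,0.175,.3),(0.56,0.12,.3)]:
  for y in (-180,-90,0,90):
    q=solve_ik(p,[180,0,y]); print(p,y,None if q is None else np.round(q,0))
E
```

```text
[[376.32298431   0.         275.14148605]
 [  0.         376.32298431 209.90286575]
 [  0.           0.           1.        ]] [[-0.001 -0.954 -0.301  0.079]
 [ 1.    -0.001  0.    -0.   ]
 [-0.    -0.301  0.954 -0.143]
 [ 0.     0.     0.     1.   ]]
(0.48, -0.068, 0.3) -180 [ -22.   13.   76.    0.   91. -112.]
(0.48, -0.068, 0.3) -90 [-22.  13.  76.  -0.  91. 158.]
(0.48, -0.068, 0.3) 0 [-22.  13.  76.  -0.  91.  68.]
(0.48, -0.068, 0.3) 90 [-22.  13.  76.   0.  91. -22.]
(0.642, 0.175, 0.3) -180 [  5.  33.  45.   0. 103. -85.]
(0.642, 0.175, 0.3) -90 None
(0.642, 0.175, 0.3) 0 [  5.  33.  45.  -0. 103.  95.]
(0.642, 0.175, 0.3) 90 [  5.  33.  45.  -0. 103.   5.]
(0.56, 0.12, 0.3) -180 [  0.  22.  63.   0.  95. -90.]
(0.56, 0.12, 0.3) -90 None
(0.56, 0.12, 0.3) 0 [ 0. 22. 63. -0. 95. 90.]
(0.56, 0.12, 0.3) 90 [ 0. 22. 63. -0. 95.  0.]
```

View pics/crop0.png

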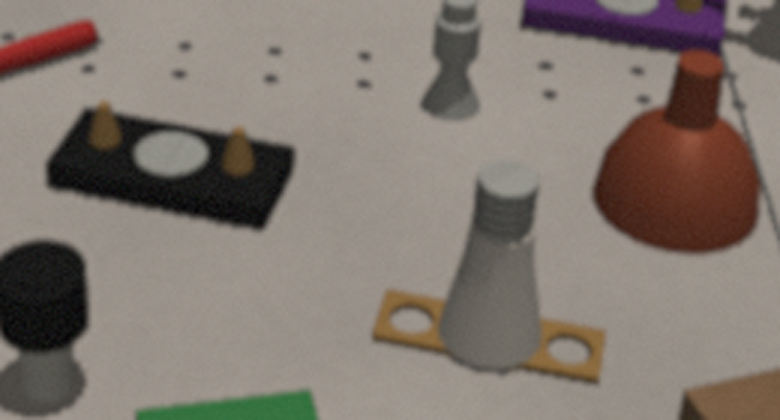

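The crop confirms it. The black foot with two brass pegs has tips at crop (103,103) and (238,128). The frosted shade stands on its brass plate with holes at crop (411,319) and (570,349), and the copper dome sits apart at the right. Next I'll move and measure with the wrist camera.

```bash
cat > h.py <<'E'
import cv2,numpy as np
from scipy.spatial.transform import Rotation as R
from plant import *
def campose(c,tool=None):
    ci=camera_info(c); K=np.array(ci["mtx"])
    if c=="wrist":
        p,o=tool; T=np.eye(4); T[:3,:3]=R.from_euler("xyz",o,degrees=True).as_matrix(); T[:3,3]=p
        T=T@np.array(ci["T_tool_cam"]); return K,T[:3,:3],T[:3,3]
    r=cv2.Rodrigues(np.array(ci["rvec"],float))[0].T
    return K,r,-r@np.array(ci["tvec"],float).ravel()
def plane(px,z,pose):
    K,r,t=pose; d=r@np.linalg.solve(K,[*px,1.]); return (t+d*(z-t[2])/d[2])
def pair(a,b,z,pose):
    A,B=plane(a,z,pose),plane(b,z,pose); v=B-A
    print("mid",((A+B)/2).round(4),"sep",np.linalg.norm(v).round(4),"yaw of y axis off world y",np.degrees(np.arctan2(-v[0],v[1])).round(2))
def proj(P,pose):
    K,r,t=pose; u=K@(r.T@(np.array(P)-t)); return u[:2]/u[2]
def look():
    tool=(get_tool_pos(),get_orientation()); im=snapshot("wrist"); return im,tool
E
python3 - <<'E'
from h import *
s=campose("scene")
o=lambda x,y:(195+x/3,195+y/3)
pair(o(103,103),o(238,128),.060,s); pair(o(411,319),o(570,349),.006,s)
imgs=[]
for n,p,q in [("foot",(0.48,-0.02,.30),"foot_seat"),("shade",(0.61,0.22,.30),"shade_center")]:
    movep(p,[180,0,90]); im,t=look(); np.save(n+"_tool.npy",np.array(t)); imgs.append(im)
    for d in tip_of("wrist",q): print(q,np.round(d["location"],4),round(d["confidence"],2))
    print(t, get_time())
    cv2.imwrite(f"pics/w_{n}.png",im)
cv2.imwrite("pics/w.png",np.vstack([imgs[0],imgs[1]])[:, :] if 0 else cv2.resize(np.hstack(imgs),(800,300)))
E
```

```text
mid [ 0.4786 -0.0673  0.06  ] sep 0.1101 yaw of y axis off world y -12.32
mid [0.6435 0.1754 0.006 ] sep 0.1106 yaw of y axis off world y -10.67
foot_seat [ 0.48   -0.0665  0.0267] 0.84
(array([ 0.48000905, -0.01935991,  0.29993219]), array([-1.79993519e+02, -1.07726529e-02,  9.00688576e+01])) 3.2167
shade_center [0.6437 0.1716 0.0693] 0.69
(array([0.60995781, 0.21892218, 0.30030452]), array([1.79984500e+02, 2.14730439e-02, 8.99464629e+01])) 4.375
```

View pics/w_foot.png

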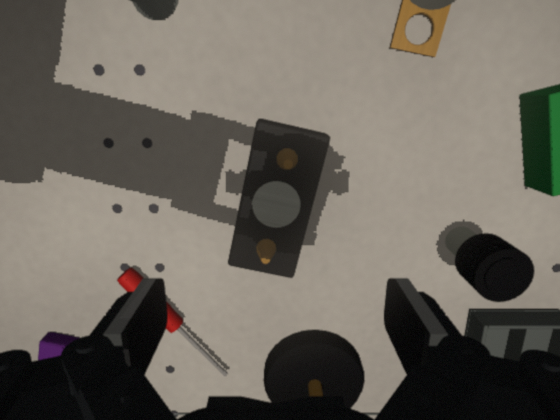

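View pics/w_shade.png

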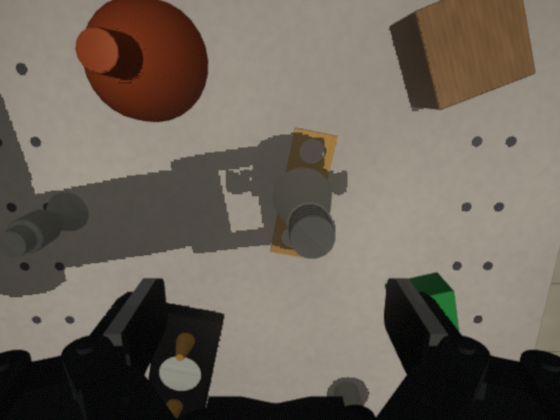

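Wrist picture 1: foot top corners at (259,119), (329,135), (295,277) and (229,264). Wrist picture 2: collar top at about (312,232), plate corners at (294,128), (336,136) and (271,251), and one hole at (313,151). I'll convert these and compare them with the scene estimates.

```bash
python3 - <<'E'
from h import *
f=campose("wrist",np.load("foot_tool.npy")); s=campose("wrist",np.load("shade_tool.npy"))
c=np.array([plane(p,.025,f)[:2] for p in [(259,119),(329,135),(295,277),(229,264)]],np.float32)
print(c.mean(0),cv2.minAreaRect(c))
# refined: dark mask of the top
im=cv2.imread("pics/w_foot.png")
pair((294,271),(259,119),0.025,f)  # diag, size check
def yaw(a,b,z,p): v=plane(b,z,p)-plane(a,z,p); return np.degrees(np.arctan2(-v[0],v[1])),np.linalg.norm(v)
print("foot edges",yaw((229,264),(259,119),.025,f),yaw((295,277),(329,135),.025,f))
print("shade edge",yaw((271,251),(294,128),.006,s))
print("collar top",plane((312,232),.14,s),"hole",plane((313,151),.006,s))
E=campose("side")
print("tips side", end=' '); pair((324.5,236),(304,202),.06,E)
E
```

```text
[ 0.4800824  -0.06512545] ((0.480543851852417, -0.06511936336755753), (0.17669931054115295, 0.08269922435283661), 77.73466491699219)
mid [ 0.4805 -0.0612  0.025 ] sep 0.1863 yaw of y axis off world y 12.61
foot edges (np.float64(-12.676851149580251), np.float64(0.1767038601391568)) (np.float64(-11.268445928062235), np.float64(0.1763101375312882))
shade edge (np.float64(-10.055521166986148), np.float64(0.15468927599504195))
collar top [0.63940142 0.18094439 0.14      ] hole [0.65165954 0.23023816 0.006     ]
tips side mid [ 0.4808 -0.0674  0.06  ] sep 0.1079 yaw of y axis off world y -12.76
```

Estimates agree: foot (0.4797, -0.0665) with yaw -12.3°, shade (0.642, 0.1758) with yaw -10.4°. Now grasp, lift and carry.

```bash
python3 - <<'E'
from h import *
a=[180,0,79.6]; S=(0.642,0.1758); F=(0.4797,-0.0665)
movep((*S,0.20),a)
print(servo_line((*S,0.103),feed=0.08,force_limit=15),get_tool_pos())
gripper_close(); print("gap",get_finger_gap(),get_finger_force(),get_tool_pos())
servo_line((*S,0.205),feed=0.06); hold(.2); print("gap",get_finger_gap(),get_contact_force())
servo_line((*F,0.205),[180,0,77.7],feed=0.1); hold(.3)
print(get_tool_pos(),get_contact_force(),get_time())
im,t=look(); np.save("carry_tool.npy",np.array(t)); cv2.imwrite("pics/w_carry.png",im)
sc=snapshot("scene"); sd=snapshot("side")
for c in("scene","side"):
    for d in tip_of(c,"shade_center"): print(c,np.round(d["location"],4),round(d["confidence"],2))
cr=lambda i,u,v:cv2.resize(i[v:v+140,u:u+140],(400,400),interpolation=cv2.INTER_CUBIC)
cv2.imwrite("pics/carry.png",np.hstack([cr(sc,180,150),cr(sd,245,120)]))
print(get_time())
E
```

```text
False [0.64224475 0.17584985 0.10360324]
gap 0.4520793352334144 60.515469652600586 [0.64229127 0.17577815 0.10344608]
gap 0.45951944272445927 [-0.8535026  -0.66591641 -3.87998573]
[ 0.47970099 -0.06645795  0.20497411] [ 0.45089066 -0.89492052 -3.89676217] 12.175
scene [ 0.4788 -0.0687  0.1713] 0.89
side [ 0.4796 -0.0664  0.172 ] 0.76
12.425
```

View pics/carry.png

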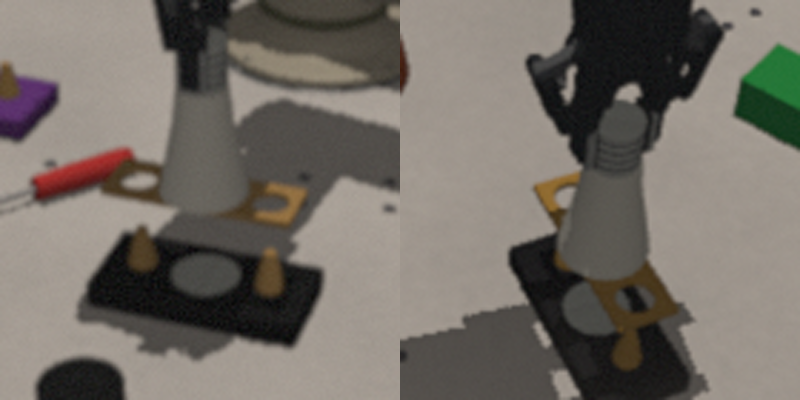

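View pics/w_carry.png

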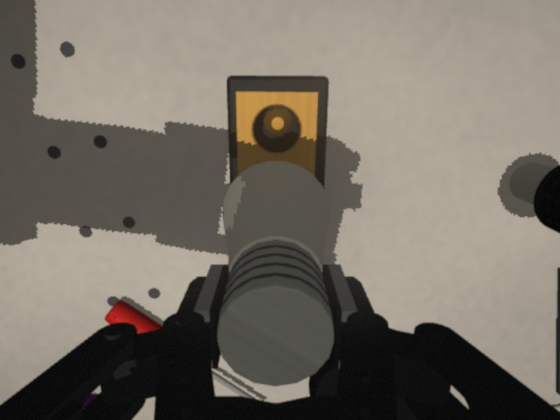

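The shade hangs upright, with the plate parallel to the foot. In the wrist view the hole is at (277,128) and the peg tip shows inside it at (278,124). I'll compute the leftover offset, correct for it and lower under a force guard.

```bash
python3 - <<'E'
from h import *
t=np.load("carry_tool.npy"); w=campose("wrist",t)
h=plane((277,128),.1075,w); p=plane((278,124),.06,w)
print("hole",h,"tip",p,"expected tip",0.4797+.055*np.sin(np.radians(12.3)),-.0665+.055*np.cos(np.radians(12.3)))
d=(p-h)[:2]; print("offset",d)
d=np.clip(d,-.006,.006)
x,y=np.array(t[0][:2])+d
servo_line((x,y,0.185),feed=0.06)
print(servo_line((x,y,0.132),feed=0.04,force_limit=12),get_tool_pos(),get_contact_force(),get_moment(),get_time())
E
```

```text
hole [ 0.49035337 -0.01215662  0.1075    ] tip [ 0.49095858 -0.01375866  0.06      ] expected tip 0.4914166712451237 -0.012762493406060504
offset [ 0.00060521 -0.00160204]
False [ 0.4804387  -0.0681022   0.13221897] [-0.11512648  0.02048231 -3.114422  ] [ 0.03661589 -0.01041521  0.05359444] 14.3833
```

```bash
python3 - <<'E'
from h import *
x,y,_=get_tool_pos()
print(servo_line((x,y,0.1265),feed=0.01,force_limit=6),get_tool_pos(),get_contact_force(),get_moment())
open_jaws(); hold(.3); print(get_finger_gap())
servo_line((x,y,0.22),feed=0.1); hold(.3)
sc=snapshot("scene"); sd=snapshot("side")
for c in("scene","side"):
    for q in("shade_center","copper_center"):
        for d in tip_of(c,q): print(c,q,np.round(d["location"],4),round(d["confidence"],2))
cr=lambda i,u,v:cv2.resize(i[v:v+140,u:u+140],(400,400),interpolation=cv2.INTER_CUBIC)
cv2.imwrite("pics/end.png",np.hstack([cr(sc,180,150),cr(sd,245,120)]))
print(get_time(),get_contact_force())
E
```

```text
True [ 0.48056469 -0.06815987  0.12837788] [-0.26085824  0.33349412  4.85803989] [0.02566422 0.17410007 0.03937002]
1.0022721423041765
scene shade_center [ 0.482  -0.0691  0.0937] 0.8
scene copper_center [ 0.4803 -0.0683  0.0988] 0.2
side shade_center [ 0.4794 -0.0655  0.0937] 0.86
17.3167 [ 0.32932929 -0.48198868  0.44883938]
```

View pics/end.png

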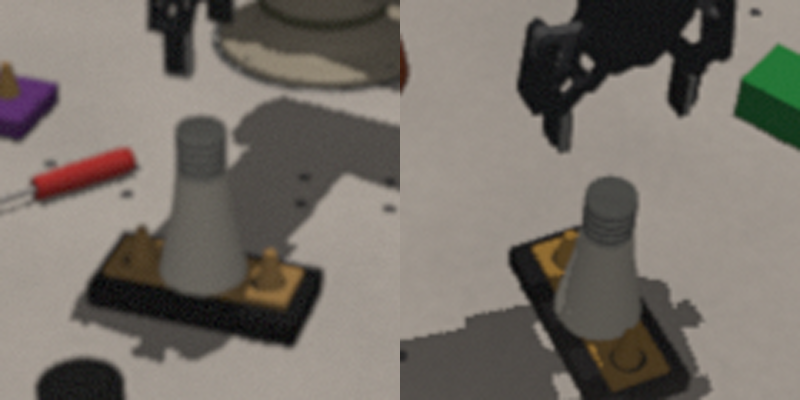

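Both pegs stand up through the plate at crop (142,240) and (270,265). The plate lies flat on the foot, the shade is upright with its centre at z ≈ 0.094, and the gripper is clear.

```bash
python3 -c "
from plant import *
print(job_done())"
```

```text
the job is handed in; nothing more can be done
None
```

The white frosted shade is seated flat on the black two-peg foot with both pegs through its plate, and it was lowered under force control and released at about 17 s; the job is handed in, though the final pictures gave no reliable fix on the copper shade, which the arm never went near.

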